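Seat the lid of the salad spinner and spin it by its finger cup

ROBOT

A 6-joint arm with a two-finger parallel gripper is mounted at the origin on a cart in front of the work surface, level with it; the furniture and walls round the work are solid. World frame = base frame: x ahead of the robot, y to its left, z up, the work surface at z = 0. Lengths are in mm, angles in rad, forces in N, time in s.
With the tool pointing down it reaches from about 350 to 875 mm from the base axis. Payload 4.2 kg.
Tool frame: the origin (TCP) lies midway between the tips of the shut fingers; the grasp point (between the pads) lies 19 mm behind it (tcp_to_grasp is the distance from the TCP to the grasp point, in mm); z points along the fingers, y is the line along which they close (so a half turn about z gives the same grasp; the last joint's range is limited). The gripper opens to 85 mm and grips with 20 to 120 N. Pads are 22 mm wide; open, the fingers measure 114 mm over their backs; the gripper's body (76 mm by 85 mm) begins 54 mm behind the grasp point. The pads swing forward as they close: fully open they stand 13 mm farther back than shut.
Start: joints at [1.377, 0.385, 0.008, 0, -1.194, -0.259], TCP at [273.394, 562.01, 231.312] pointing down, gripper open.
Joint ranges: [-3.14, 3.14], [-1.21, 2.06], [-1.07, 1.41], [-3.16, 2.05], [-2.99, -0.16], [-3.1, 3.1]. Speed limits (rad/s): [2.79, 2.79, 3.14, 3.14, 3.14, 3.14].

INTERFACE

Orientations are given as a unit quaternion [x, y, z, w].
In Python, from bench import read_state, get_image, job_done, tcp_to_grasp gives the robot as it stands.
- The arm moves only by the tool jog_arm, never from a script. Its argument "plan" is a list of rows, each a list of 3 entries, a list of its own where there are three numbers: the finger opening in mm, from 0 to 85.4, then the shift along the tool's x, y, z as a fraction of full scale, then the turn, a rotation vector about the tool's x, y, z as a fraction of full scale. A call has 1 to 10 rows; each row is the pose to reach, as a shift and turn from the pose commanded when the call began, along the tool's axes at that moment; what a row does not reach only later rows make up. Full scale, the value 1, is 0.1 m for a shift and 60 degrees for a turn. A row lasts 1/8 s, in which the tool goes at most 62.5 mm and 10.7 degrees, less where a joint would pass 70% of its speed; a pose out of reach is approached as far as the arm can. A call with a number of a shift or a turn outside -1 to 1 is refused whole. A call with a gripper value outside its range is refused whole. The fingers move at their own pace and stop on an object; the grip force is fixed at half the most. Time passes only in rows, so rows that repeat a pose let the fingers close. It gives the time, the measured TCP pose, the force, the opening and the grip force at its end, in the units of the state.
- read_state(): the state, without advancing time (a new reading comes with each control period).
- get_image(name): name is "side" or "top" or "wrist"; returns a dict with "img" (384x512x3 uint8, red, green, blue), "range_z" (384x512 float32, mm along the optical axis (not along the pixel's ray), 0 where there is no reading), "intrinsics" (3x3 intrinsics, pixels), "extrinsics" (4x4, takes a point from camera to world coordinates); the wrist camera has in their place "tool_from_camera" (4x4, takes a point from camera to tool coordinates, whose origin is the TCP and whose axes are the flange's). Camera axes: x right, y down, z forward; pixel columns grow to the right and rows downward; lengths in mm; the calibration is good to about 2 mm. A picture is of the moment at which its call begins: read the wrist's pose just before it.
- job_done(): hands the job in; it is judged then, once.
The state is a dict: "clock": time; "joints": joint angles; "joint_vel": joint speeds; "joint_efforts": joint torques, N m; "position": TCP position; "ee_rot": TCP orientation; "contact_force": force on the tool from outside, world axes, zero at the start; "wrist_torque": the same for the moment, N m; "gripper_width": finger opening in mm; "grasp_force": force on a finger pad.
Only numpy, scipy, OpenCV 4.12 (cv2) and the standard library are available. Lean on these libraries where they do the work, as an engineer would, in place of code of your own. Each camera call takes 0.05 s, during which the arm holds its last target. There are 200 camera calls.

TASK

Spin the rinsed radishes in the salad spinner. Its lid still stands a little proud on its rubber seal: first push the lid straight down with the fingertips until it is fully home, then dip the closed fingertips into the open cup on the crank and lightly trace its circle, clockwise seen from above, for at least two full turns. Drive the crank only by its cup, pick nothing up, do not shove the spinner across the table, and leave the other things as they stand; finish with the hand clear of everything.

Things in the scene. Friction and masses are not known exactly. Their poses are not given: they have to be found in the camera images.
- spinner: Salad spinner, 2.3 to 3.1 kg in all with what is in it, standing loose on a rubber foot: clear plastic bowl, largest diameter 264 mm (at the lid), 144 mm high to the flat top of the closed lid, with a white slatted basket of radishes inside. Origin: centre of the underside, z up. A side push of more than about 11 to 20 N makes it slide on the table.
- spinner_lid (a joint): How far the white lid stands above its seat, in m: 0 is fully home, at the start 0.006 to 0.010. The lid moves straight up and down only, stays where it is left, and goes down under about 5 to 6 N pressed anywhere on it or on the crank; at 0 it meets a hard stop.
- spinner_crank (a joint): Angle of the crank in rad: 0 at the start, growing clockwise seen from above; 6.28 is one full turn. Turns freely any number of times against a steady drag of about 0.07 to 0.1 N m (1 to 1.5 N at the cup), and stops when it is not pushed. The crank is a grey disc of 208 mm diameter lying flat on the lid, with a hub knob in the middle and one raised cup near its edge.
- hub (a point): Centre of the flat-domed top of the hub knob, on the crank's upright axis; the knob is 40 mm in diameter and 30 mm high above the grey disc; it stands 180 mm above the table when the lid is home (more by the lid's gap). A good place to press the lid down.
- finger_cup (a point): Centre of the inner floor of the open round white finger cup on the crank, 68 mm from the crank's axis (lid home: 153 mm above the table). Inner diameter 57 mm, walls 4 mm thick, rim 22 mm above this floor, closed below. It goes round with the crank; its x axis points away from the crank's axis.
- mug_3: Bystander: white mug with yellow stripes, 101 mm high, 86 mm in diameter; origin under its middle.
- jar_2: Bystander: squat glass jar with a white lid, 64 mm in diameter, 87 mm high; origin under its middle.
- mill_1: Bystander: glass salt shaker, 44 mm in diameter, 90 mm high; origin under its middle.
- glass_1: Bystander: small plain drinking glass, 49 mm in diameter, 61 mm high; origin under its middle.
- ramekin: Bystander: white ramekin, 92 mm in diameter, 31 mm high; origin under its middle.
- spice_jar_7: Bystander: spice jar with a black cap, 44 mm in diameter, 101 mm high; origin under its middle.

How it is judged:
By the outcome, as a careful person would: the job done as asked, in the order asked, and still so for the second after the job is handed in, with the robot touching nothing.
It also fails if it takes over 70 s, if anything falls off the work surface, if the arm or the gripper's body presses on something with over 40 N, if the wrist force passes 120 N, or if a joint passes its speed limit or range.

## Working session

There is one attempt and no reset: what is moved stays moved. The work goes in short steps, Python scripts to look and compute and a tool call to move; the robot and the scene stay as the last step left them, time stands still between calls to the robot, and variables do not carry over. Pictures are saved under pics/ and viewed, at most 10 in all, crops included, and the job is handed in when it is done.

Besides the shell and the picture viewer there is one more tool, called after ">>>" as name([rows], argument=value, ...), one row to a line, values as JSON. jog_arm: Moves the arm, as the interface text tells. Its arguments: {"type":"object","properties":{"plan":{"type":"array"}},"required":["plan"]}

```bash
mkdir -p pics; ls; python3 - <<'E'
from bench import *
import cv2,numpy as np
s=read_state();print(s)
ims=[]
for n in("top","side"):
    d=get_image(n);np.savez(f"pics/{n}.npz",**d);cv2.imwrite(f"pics/{n}.png",d["img"][:,:,::-1]);print(n,np.round(d["intrinsics"],1).tolist(),np.round(d["extrinsics"],3).tolist())
E
```

```text
pics
{'clock': 0.0, 'joints': array([ 1.37657629e+00,  3.85594036e-01,  6.56566189e-03, -5.06364556e-04,
       -1.19402316e+00, -2.58599270e-01]), 'joint_vel': array([ 0.00106823,  0.0018013 , -0.00020606,  0.00023099, -0.00162524,
       -0.00061683]), 'joint_efforts': array([-5.25372070e-05, -3.92286372e+01,  1.88396662e+01,  4.18629304e+00,
       -4.64885714e-03,  8.12877147e-06]), 'position': array([273.15848776, 561.46198134, 230.17434765]), 'ee_rot': array([ 9.74457015e-01, -2.24571145e-01, -1.98905316e-04,  1.13459194e-03]), 'contact_force': array([ 0.96982612,  0.52836744, -0.04696396]), 'wrist_torque': array([ 0.00611581,  0.0096968 , -0.02367875]), 'grasp_force': 0.0, 'gripper_width': 85.6582642299111}
top [[352.6, 0.0, 257.3], [0.0, 352.6, 190.2], [0.0, 0.0, 1.0]] [[0.031, -0.779, 0.626, -77.552], [-1.0, -0.023, 0.021, -46.13], [-0.002, -0.627, -0.779, 903.483], [0.0, 0.0, 0.0, 1.0]]
side [[434.8, 0.0, 249.9], [0.0, 434.8, 189.9], [0.0, 0.0, 1.0]] [[0.886, -0.395, 0.244, 250.153], [-0.464, -0.76, 0.454, -592.975], [0.006, -0.515, -0.857, 1251.525], [0.0, 0.0, 0.0, 1.0]]
```

View pics/top.png

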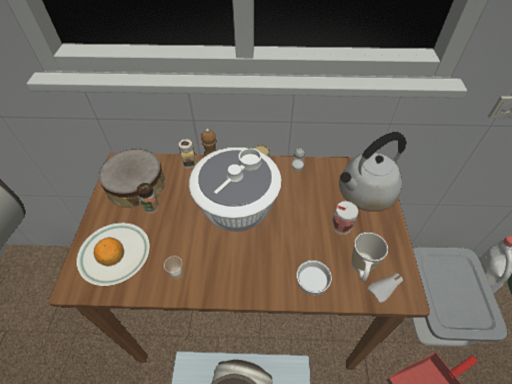

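View pics/side.png

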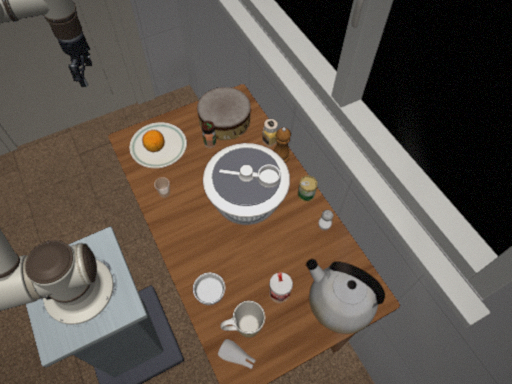

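The top view shows the grey disc around (235,178), with the hub at (235,173) and the cup at (250,159). In the side view the hub is at (246,173) and the cup at (269,177). The arm is at upper left in the side view.

```bash
cat > h.py <<'E'
import numpy as np,cv2
def ray(d,uv,z):
    K,T=d["intrinsics"],d["extrinsics"]
    r=T[:3,:3]@np.linalg.solve(K,[uv[0],uv[1],1.]);o=T[:3,3]
    return o+r*(z-o[2])/r[2]
def cloud(d,T):
    z=d["range_z"];v,u=np.indices(z.shape)
    p=np.stack([u*z,v*z,z],-1)@np.linalg.inv(d["intrinsics"]).T
    return p@T[:3,:3].T+T[:3,3]
def circ(xy):
    A=np.c_[2*xy,np.ones(len(xy))];s=np.linalg.lstsq(A,(xy**2).sum(1),rcond=None)[0]
    return s[:2],np.sqrt(s[2]+s[:2]@s[:2])
E
python3 - <<'E'
from h import *
seed={"top":((225,195),(235,172),(250,158)),"side":((240,192),(246,173),(269,176))}
for n in seed:
    d=dict(np.load(f"pics/{n}.npz"));P=cloud(d,d["extrinsics"]);im=d["img"].astype(int)
    sd,hb,cp=seed[n]
    print(n,"seed",im[sd[1],sd[0]],P[sd[1],sd[0]].round(), "hub",P[hb[1],hb[0]].round(),"cup",P[cp[1],cp[0]].round())
    ok=(np.abs(im-im[sd[1],sd[0]]).sum(2)<50).astype(np.uint8)
    _,l=cv2.connectedComponents(ok);m=l==l[sd[1],sd[0]]
    z=np.median(P[m][:,2]);h=cv2.convexHull(np.argwhere(m)[:,::-1].astype(np.int32))[:,0]
    print("disc z",z,"n",m.sum(),"circ",circ(np.array([ray(d,q,z)[:2] for q in h])))
    # hub: points above disc by 20..40 
    for nm,c in(("hub",hb),("cup",cp)):
        w=np.zeros(m.shape,bool);w[c[1]-14:c[1]+15,c[0]-16:c[0]+17]=1
        k=w&(P[...,2]>z+15)&(P[...,2]<z+45)&(np.linalg.norm(P-P[c[1],c[0]],axis=2)<45)
        q=P[k];print(nm,k.sum(),q.mean(0).round(1),"zmax",np.percentile(q[:,2],[50,90,98]).round(1),"mid",(q.min(0)/2+q.max(0)/2).round(1))
E
```

```text
top seed [115 117 120] [504.  60. 155.] hub [561.  36. 186.] cup [644.  -1. 156.]
disc z 155.89648540134408 n 2567 circ (array([571.99255073,  39.56991277]), np.float64(102.27241804918363))
hub 143 [568.9  38.2 182.8] zmax [184.4 186.5 187.3] mid [575.8  34.8 179.5]
cup 85 [646.7  -1.5 177.8] zmax [178.6 181.3 183.1] mid [640.5  -2.1 177.3]
side seed [105 104 112] [533.  -5. 154.] hub [570.  27. 186.] cup [634.   1. 160.]
disc z 157.20202141959476 n 2275 circ (array([574.84842557,  36.79293843]), np.float64(101.32487688939446))
hub 152 [577.8  33.1 183.7] zmax [185.1 187.9 190. ] mid [584.9  25.7 181.8]
cup 142 [630.7   1.  179.4] zmax [180.  183.8 184.8] mid [ 6.297e+02 -2.000e-01  1.793e+02]
```

>>> jog_arm([
  [0,[0.3,0.2,-0.1],[0,0,-0.15]],
  [0,[0.65,0.45,-0.2],[0,0,-0.3]],
  [0,[1,0.68,-0.3],[0,0,-0.433]],
  [0,[1,0.68,-0.3],[0,0,-0.433]],
])

```text
clock: 0.6
position: [334.7, 455.3, 262.3]
ee_rot: [1.0, -0.001, 0.0, -0.001]
contact_force: [0.6, -0.2, -0.7]
gripper_width: 12.3
grasp_force: 0.0
```

>>> jog_arm([
  [0,[0.28,0.5,0],[0,0,0]],
  [0,[0.57,1,0],[0,0,0]],
])

```text
clock: 0.85
position: [390.6, 356.8, 260.5]
ee_rot: [1.0, 0.001, -0.0, 0.0]
contact_force: [1.1, -0.2, -0.6]
gripper_width: 0.1
grasp_force: 0.0
```

>>> jog_arm([
  [0,[0.28,0.5,0],[0,0,0]],
  [0,[0.57,1,0],[0,0,0]],
])

```text
clock: 1.1
position: [448.0, 256.3, 260.8]
ee_rot: [1.0, 0.0, -0.0, 0.0]
contact_force: [0.8, 1.5, 0.4]
gripper_width: 0.0
grasp_force: 0.0
```

>>> jog_arm([
  [0,[0.28,0.5,0],[0,0,0]],
  [0,[0.57,1,0],[0,0,0]],
  [0,[0.57,1,0],[0,0,0]],
  [0,[0.57,1,0],[0,0,0]],
])

```text
clock: 1.6
position: [504.6, 157.6, 260.7]
ee_rot: [1.0, -0.0, -0.001, 0.0]
contact_force: [0.1, 1.1, -0.0]
gripper_width: -0.3
grasp_force: 0.0
```

>>> jog_arm([
  [0,[0.1,0.2,-0.4],[0,0,0]],
  [0,[0.2,0.5,-0.8],[0,0,0]],
  [0,[0.3,0.7,-1],[0,0,0]],
  [0,[0.3,0.7,-1],[0,0,0]],
  [0,[0.3,0.7,-1],[0,0,0]],
])

```text
clock: 2.22
position: [534.0, 88.6, 360.1]
ee_rot: [1.0, 0.001, -0.001, 0.0]
contact_force: [-0.0, -0.0, -0.4]
gripper_width: 0.5
grasp_force: 0.0
```

```bash
python3 - <<'E'
from bench import *
import cv2,numpy as np
from scipy.spatial.transform import Rotation as R
s=read_state();d=get_image("wrist")
T=np.eye(4);T[:3,:3]=R.from_quat(s["ee_rot"]).as_matrix();T[:3,3]=s["position"]
d["extrinsics"]=T@d["tool_from_camera"];np.savez("pics/w1.npz",**d);cv2.imwrite("pics/w1.png",d["img"][:,:,::-1]);print(s["position"],d["extrinsics"].round(2))
E
```

```text
[534.00069435  88.6181785  360.08959494] [[ 0.0000e+00 -9.6000e-01 -2.7000e-01  6.0409e+02]
 [-1.0000e+00 -0.0000e+00 -0.0000e+00  8.8270e+01]
 [ 0.0000e+00  2.7000e-01 -9.6000e-01  5.0244e+02]
 [ 0.0000e+00  0.0000e+00  0.0000e+00  1.0000e+00]]
```

View pics/w1.png

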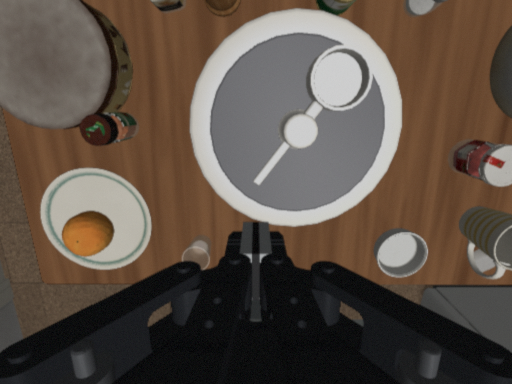

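The wrist view shows the hub top at about (300,130) and the cup rim, an ellipse, centred at about (341,78). The grey disc is fully visible.

```bash
python3 - <<'E'
from h import *
d=dict(np.load("pics/w1.npz"));P=cloud(d,d["extrinsics"]);im=d["img"].astype(int)
# lid rim outline: white ring outer edge
sd=(250,110);ok=(np.abs(im-im[sd[1],sd[0]]).sum(2)<60).astype(np.uint8)
_,l=cv2.connectedComponents(ok);m=l==l[sd[1],sd[0]]
z=np.median(P[m][:,2]);h=cv2.convexHull(np.argwhere(m)[:,::-1].astype(np.int32))[:,0]
xy=np.array([ray(d,q,z)[:2] for q in h]);c,r=circ(xy);k=abs(np.linalg.norm(xy-c,axis=1)-r)<3;print("disc",z,circ(xy[k]),k.sum(),len(k))
for nm,(u,v),lo,hi,rad in(("hub",(300,131),20,50,30),("cup",(340,78),18,35,45)):
    p=ray(d,(u,v),z+28)
    q=P[(P[...,2]>z+lo)&(P[...,2]<z+hi)&(np.linalg.norm(P[...,:2]-p[:2],axis=2)<rad)]
    hh=cv2.convexHull(q[:,:2].astype(np.float32))[:,0]
    print(nm,len(q),"z",np.percentile(q[:,2],[10,50,90]).round(1),"circ",circ(hh.astype(float)),"ray",p.round(1))
E
```

```text
disc 157.13054642499606 (array([577.50121643,  38.95776131]), np.float64(102.71504965346891)) 58 58
hub 953 z [184.6 186.2 187.4] circ (array([577.84972656,  38.70549791]), np.float64(18.779107190318896)) ray [577.3  39.2 185.1]
cup 942 z [177.9 181.6 182.9] circ (array([632.27490381,  -1.95209931]), np.float64(32.44337936297065)) ray [6.317e+02 1.000e-01 1.851e+02]
```

>>> jog_arm([
  [0,[0.22,0.25,0.3],[0,0,0]],
  [0,[0.43,0.5,0.7],[0,0,0]],
  [0,[0.43,0.5,1],[0,0,0]],
  [0,[0.43,0.5,1],[0,0,0]],
])

```text
clock: 2.78
position: [575.9, 37.5, 257.7]
ee_rot: [1.0, 0.001, -0.004, 0.001]
contact_force: [0.2, 0.4, 0.4]
gripper_width: 0.7
grasp_force: 0.0
```

>>> jog_arm([
  [0,[0,0,0.3],[0,0,0]],
  [0,[0,0,0.55],[0,0,0]],
  [0,[0,0,0.63],[0,0,0]],
  [0,[0,0,0.65],[0,0,0]],
  [0,[0,0,0.65],[0,0,0]],
])

```text
clock: 3.4
position: [578.5, 37.7, 197.7]
ee_rot: [1.0, 0.001, 0.001, -0.0]
contact_force: [0.8, -0.4, -0.4]
gripper_width: -0.2
grasp_force: 0.0
```

>>> jog_arm([
  [0,[0,0,0.04],[0,0,0]],
  [0,[0,0,0.08],[0,0,0]],
  [0,[0,0,0.1],[0,0,0]],
  [0,[0,0,0.12],[0,0,0]],
  [0,[0,0,0.13],[0,0,0]],
  [0,[0,0,0.13],[0,0,0]],
])

```text
clock: 4.15
position: [577.9, 37.2, 184.1]
ee_rot: [1.0, 0.0, 0.0, 0.0]
contact_force: [-2.1, 0.7, 4.4]
gripper_width: 0.1
grasp_force: 2.6
```

>>> jog_arm([
  [0,[0,0,0.01],[0,0,0]],
  [0,[0,0,0.02],[0,0,0]],
  [0,[0,0,0.03],[0,0,0]],
  [0,[0,0,0.04],[0,0,0]],
  [0,[0,0,0.04],[0,0,0]],
])

```text
clock: 4.78
position: [577.8, 37.2, 179.9]
ee_rot: [1.0, 0.0, 0.0, 0.0]
contact_force: [-2.1, 0.5, 5.6]
gripper_width: -0.1
grasp_force: 2.5
```

>>> jog_arm([
  [0,[0,0,0.005],[0,0,0]],
  [0,[0,0,0.01],[0,0,0]],
  [0,[0,0,0.01],[0,0,0]],
])

```text
clock: 5.15
position: [577.9, 37.2, 179.8]
ee_rot: [1.0, 0.001, 0.0, 0.0]
contact_force: [-4.3, 0.8, 8.4]
gripper_width: 0.1
grasp_force: 4.4
```

>>> jog_arm([
  [0,[0,0,0.005],[0,0,0]],
  [0,[0,0,0.01],[0,0,0]],
  [0,[0,0,0.01],[0,0,0]],
])

```text
clock: 5.52
position: [577.9, 37.2, 179.7]
ee_rot: [1.0, 0.001, 0.001, 0.0]
contact_force: [-4.0, 0.7, 11.7]
gripper_width: 0.1
grasp_force: 6.2
```

>>> jog_arm([
  [0,[0,0,0.01],[0,0,0]],
  [0,[0,0,0.01],[0,0,0]],
  [0,[0,0,-0.2],[0,0,0]],
  [0,[0,0,-0.6],[0,0,0]],
  [0,[-0.4,0,-1],[0,0,0]],
  [0,[-0.8,0,-1],[0,0,0]],
  [0,[-0.8,0,-1],[0,0,0]],
  [0,[-0.8,0,-1],[0,0,0]],
])

```text
clock: 6.52
position: [498.2, 37.3, 277.0]
ee_rot: [1.0, 0.0, 0.0, 0.0]
contact_force: [0.4, 0.4, -0.4]
gripper_width: -0.2
grasp_force: 0.0
```

```bash
cat > look.py <<'E'
import sys
from bench import *
from h import *
from scipy.spatial.transform import Rotation as R
s=read_state();d=get_image("wrist")
T=np.eye(4);T[:3,:3]=R.from_quat(s["ee_rot"]).as_matrix();T[:3,3]=s["position"]
d["extrinsics"]=T@d["tool_from_camera"];n=sys.argv[1];cv2.imwrite(f"pics/{n}.png",d["img"][:,:,::-1]);P=cloud(d,d["extrinsics"])
c0=np.array([577.5,38.8]);z=150
D=np.linalg.norm(P[...,:2]-c0,axis=2)
print(s["position"].round(1),"disc z",np.median(P[(D>30)&(D<95)][:,2]))
q=P[(D<25)&(P[...,2]>z+20)&(P[...,2]<z+50)];hh=cv2.convexHull(q[:,:2].astype(np.float32))[:,0]
print("hub",np.percentile(q[:,2],[10,50,90]),circ(hh.astype(float)))
q=P[(D>30)&(D<108)&(P[...,2]>z+17)&(P[...,2]<z+32)];hh=cv2.convexHull(q[:,:2].astype(np.float32))[:,0];c,r=circ(hh.astype(float))
print("cup",np.percentile(q[:,2],[10,50,90]),c,r,"ang",np.degrees(np.arctan2(*(c-c0)[::-1])),"dist",np.linalg.norm(c-c0))
E
python3 look.py w2
```

```text
[498.2  37.3 277. ] disc z 335.1739988102397
hub [177.24162517 178.7982403  179.91484609] (array([577.56200922,  38.63420141]), np.float64(18.89539806930551))
cup [170.66069153 174.33979971 175.50141333] [631.24960455  -1.87061377] 32.079302861175506 ang -37.11363238287805 dist 67.40266176705461
```

>>> jog_arm([
  [0,[0.4,0.1,0],[0,0,0]],
  [0,[0.8,0.2,0],[0,0,0]],
  [0,[1,0.3,0],[0,0,0]],
  [0,[1,0.3,0],[0,0,0]],
])

```text
clock: 7.08
position: [599.4, 6.7, 274.9]
ee_rot: [1.0, -0.001, -0.002, 0.0]
contact_force: [-1.0, -0.1, 0.3]
gripper_width: 0.1
grasp_force: 0.0
```

>>> jog_arm([
  [0,[0.2,0.09,0.1],[0,0,0]],
  [0,[0.34,0.09,0.4],[0,0,0]],
  [0,[0.34,0.09,0.8],[0,0,0]],
  [0,[0.34,0.09,0.9],[0,0,0]],
  [0,[0.34,0.09,0.9],[0,0,0]],
  [0,[0.34,0.09,0.9],[0,0,0]],
])

```text
clock: 7.82
position: [632.9, -1.5, 189.4]
ee_rot: [1.0, 0.001, 0.002, -0.0]
contact_force: [0.0, 0.4, 0.2]
gripper_width: -0.2
grasp_force: 0.0
```

>>> jog_arm([
  [0,[-0.01,0.01,0.08],[0,0,0]],
  [0,[-0.01,0.01,0.16],[0,0,0]],
  [0,[-0.01,0.01,0.24],[0,0,0]],
  [0,[-0.01,0.01,0.26],[0,0,0]],
  [0,[-0.01,0.01,0.26],[0,0,0]],
  [0,[-0.01,0.01,0.26],[0,0,0]],
])

```text
clock: 8.57
position: [631.1, -2.7, 161.6]
ee_rot: [1.0, 0.0, 0.0, 0.0]
contact_force: [0.7, 0.6, -0.2]
gripper_width: 0.2
grasp_force: 0.0
```

```bash
python3 - <<'E'
import numpy as np
a0=-36.9
for c in range(7):
    s=a0-c*120;f=lambda a:68*np.array([np.cos(np.radians(a)),-np.sin(np.radians(a))])
    print(c,[ [round(float(v),3) for v in (f(s-12*(i+1))-f(s))/100] for i in range(10)])
E
```

```text
0 [[-0.097, 0.104], [-0.213, 0.186], [-0.344, 0.242], [-0.483, 0.269], [-0.625, 0.267], [-0.764, 0.235], [-0.893, 0.175], [-1.007, 0.09], [-1.1, -0.017], [-1.169, -0.141]]
1 [[-0.042, -0.136], [-0.054, -0.277], [-0.037, -0.419], [0.009, -0.553], [0.082, -0.675], [0.178, -0.779], [0.295, -0.861], [0.426, -0.917], [0.565, -0.944], [0.707, -0.942]]
2 [[0.139, 0.032], [0.268, 0.092], [0.381, 0.177], [0.475, 0.284], [0.544, 0.408], [0.586, 0.544], [0.598, 0.686], [0.581, 0.827], [0.535, 0.961], [0.462, 1.083]]
3 [[-0.097, 0.104], [-0.213, 0.186], [-0.344, 0.242], [-0.483, 0.269], [-0.625, 0.267], [-0.764, 0.235], [-0.893, 0.175], [-1.007, 0.09], [-1.1, -0.017], [-1.169, -0.141]]
4 [[-0.042, -0.136], [-0.054, -0.277], [-0.037, -0.419], [0.009, -0.553], [0.082, -0.675], [0.178, -0.779], [0.295, -0.861], [0.426, -0.917], [0.565, -0.944], [0.707, -0.942]]
5 [[0.139, 0.032], [0.268, 0.092], [0.381, 0.177], [0.475, 0.284], [0.544, 0.408], [0.586, 0.544], [0.598, 0.686], [0.581, 0.827], [0.535, 0.961], [0.462, 1.083]]
6 [[-0.097, 0.104], [-0.213, 0.186], [-0.344, 0.242], [-0.483, 0.269], [-0.625, 0.267], [-0.764, 0.235], [-0.893, 0.175], [-1.007, 0.09], [-1.1, -0.017], [-1.169, -0.141]]
```

```bash
python3 - <<'E'
import numpy as np
a0=-36.9
f=lambda a:68*np.array([np.cos(np.radians(a)),-np.sin(np.radians(a))])
for c in range(4):
    s=a0-c*90
    print(c,[[0,[round(float(v),2) for v in (f(s-9*(i+1))-f(s))/100]+[0],[0,0,0]] for i in range(10)], f(s-90)*[1,-1]+[577.5,38.7])
E
```

```text
0 [[0, [-0.07, 0.08, 0], [0, 0, 0]], [0, [-0.15, 0.15, 0], [0, 0, 0]], [0, [-0.24, 0.2, 0], [0, 0, 0]], [0, [-0.34, 0.24, 0], [0, 0, 0]], [0, [-0.45, 0.26, 0], [0, 0, 0]], [0, [-0.55, 0.27, 0], [0, 0, 0]], [0, [-0.66, 0.26, 0], [0, 0, 0]], [0, [-0.76, 0.24, 0], [0, 0, 0]], [0, [-0.86, 0.19, 0], [0, 0, 0]], [0, [-0.95, 0.14, 0], [0, 0, 0]]] [536.67142468 -15.67855678]
1 [[0, [-0.08, -0.07, 0], [0, 0, 0]], [0, [-0.15, -0.15, 0], [0, 0, 0]], [0, [-0.2, -0.24, 0], [0, 0, 0]], [0, [-0.24, -0.34, 0], [0, 0, 0]], [0, [-0.26, -0.45, 0], [0, 0, 0]], [0, [-0.27, -0.55, 0], [0, 0, 0]], [0, [-0.26, -0.66, 0], [0, 0, 0]], [0, [-0.24, -0.76, 0], [0, 0, 0]], [0, [-0.19, -0.86, 0], [0, 0, 0]], [0, [-0.14, -0.95, 0], [0, 0, 0]]] [523.12144322  79.52857532]
2 [[0, [0.07, -0.08, 0], [0, 0, 0]], [0, [0.15, -0.15, 0], [0, 0, 0]], [0, [0.24, -0.2, 0], [0, 0, 0]], [0, [0.34, -0.24, 0], [0, 0, 0]], [0, [0.45, -0.26, 0], [0, 0, 0]], [0, [0.55, -0.27, 0], [0, 0, 0]], [0, [0.66, -0.26, 0], [0, 0, 0]], [0, [0.76, -0.24, 0], [0, 0, 0]], [0, [0.86, -0.19, 0], [0, 0, 0]], [0, [0.95, -0.14, 0], [0, 0, 0]]] [618.32857532  93.07855678]
3 [[0, [0.08, 0.07, 0], [0, 0, 0]], [0, [0.15, 0.15, 0], [0, 0, 0]], [0, [0.2, 0.24, 0], [0, 0, 0]], [0, [0.24, 0.34, 0], [0, 0, 0]], [0, [0.26, 0.45, 0], [0, 0, 0]], [0, [0.27, 0.55, 0], [0, 0, 0]], [0, [0.26, 0.66, 0], [0, 0, 0]], [0, [0.24, 0.76, 0], [0, 0, 0]], [0, [0.19, 0.86, 0], [0, 0, 0]], [0, [0.14, 0.95, 0], [0, 0, 0]]] [631.87855678  -2.12857532]
```

>>> jog_arm([
  [0,[-0.07,0.08,0],[0,0,0]],
  [0,[-0.15,0.15,0],[0,0,0]],
  [0,[-0.24,0.2,0],[0,0,0]],
  [0,[-0.34,0.24,0],[0,0,0]],
  [0,[-0.45,0.26,0],[0,0,0]],
  [0,[-0.55,0.27,0],[0,0,0]],
  [0,[-0.66,0.26,0],[0,0,0]],
  [0,[-0.76,0.24,0],[0,0,0]],
  [0,[-0.86,0.19,0],[0,0,0]],
  [0,[-0.95,0.14,0],[0,0,0]],
])

```text
clock: 9.82
position: [535.3, -16.8, 161.4]
ee_rot: [1.0, 0.0, 0.0, 0.0]
contact_force: [1.0, -0.2, 0.0]
gripper_width: -0.6
grasp_force: 0.8
```

>>> jog_arm([
  [0,[-0.07,-0.07,0],[0,0,0]],
  [0,[-0.14,-0.15,0],[0,0,0]],
  [0,[-0.19,-0.24,0],[0,0,0]],
  [0,[-0.23,-0.34,0],[0,0,0]],
  [0,[-0.25,-0.45,0],[0,0,0]],
  [0,[-0.26,-0.56,0],[0,0,0]],
  [0,[-0.25,-0.67,0],[0,0,0]],
  [0,[-0.23,-0.77,0],[0,0,0]],
  [0,[-0.18,-0.87,0],[0,0,0]],
  [0,[-0.13,-0.96,0],[0,0,0]],
])

```text
clock: 11.08
position: [522.9, 79.8, 161.1]
ee_rot: [1.0, 0.0, -0.0, 0.0]
contact_force: [0.0, -3.0, -0.4]
gripper_width: -0.2
grasp_force: 0.7
```

```bash
python3 - <<'E'
from bench import *
import cv2
print(read_state()["contact_force"])
i=get_image("side")["img"][:,:,::-1];cv2.imwrite("pics/s2.png",cv2.resize(i[90:270,150:350],None,fx=3,fy=3))
E
```

```text
[ 0.04859302 -3.0004592  -0.41970324]
```

View pics/s2.png

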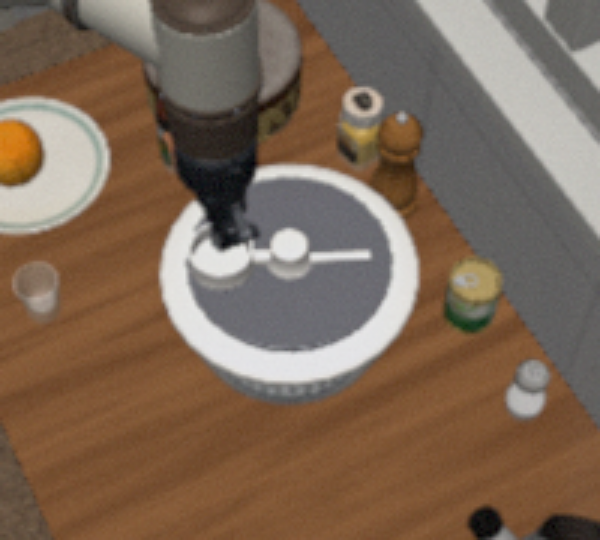

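The fingertips are inside the cup at crop (220,260), and the crank has turned about half a turn with them. I'll keep tracing.

>>> jog_arm([
  [0,[0.07,-0.08,0],[0,0,0]],
  [0,[0.15,-0.15,0],[0,0,0]],
  [0,[0.24,-0.2,0],[0,0,0]],
  [0,[0.34,-0.24,0],[0,0,0]],
  [0,[0.45,-0.26,0],[0,0,0]],
  [0,[0.55,-0.27,0],[0,0,0]],
  [0,[0.66,-0.26,0],[0,0,0]],
  [0,[0.76,-0.24,0],[0,0,0]],
  [0,[0.86,-0.19,0],[0,0,0]],
  [0,[0.95,-0.14,0],[0,0,0]],
])

```text
clock: 12.38
position: [618.4, 93.0, 161.2]
ee_rot: [1.0, 0.0, -0.0, -0.0]
contact_force: [-1.1, 0.4, 0.6]
gripper_width: -0.2
grasp_force: 0.8
```

>>> jog_arm([
  [0,[0.08,0.07,0],[0,0,0]],
  [0,[0.15,0.15,0],[0,0,0]],
  [0,[0.2,0.24,0],[0,0,0]],
  [0,[0.24,0.34,0],[0,0,0]],
  [0,[0.26,0.45,0],[0,0,0]],
  [0,[0.27,0.55,0],[0,0,0]],
  [0,[0.26,0.66,0],[0,0,0]],
  [0,[0.24,0.76,0],[0,0,0]],
  [0,[0.19,0.86,0],[0,0,0]],
  [0,[0.14,0.95,0],[0,0,0]],
])

```text
clock: 13.62
position: [631.8, -2.3, 161.5]
ee_rot: [1.0, 0.0, 0.0, -0.0]
contact_force: [-0.1, 1.7, 0.5]
gripper_width: -0.4
grasp_force: 0.7
```

Positions match the circle to within a millimetre. On to the second turn and a bit more.

>>> jog_arm([
  [0,[-0.07,0.08,0],[0,0,0]],
  [0,[-0.15,0.15,0],[0,0,0]],
  [0,[-0.24,0.2,0],[0,0,0]],
  [0,[-0.34,0.24,0],[0,0,0]],
  [0,[-0.45,0.26,0],[0,0,0]],
  [0,[-0.55,0.27,0],[0,0,0]],
  [0,[-0.66,0.26,0],[0,0,0]],
  [0,[-0.76,0.24,0],[0,0,0]],
  [0,[-0.86,0.19,0],[0,0,0]],
  [0,[-0.95,0.14,0],[0,0,0]],
])

```text
clock: 14.88
position: [536.4, -15.7, 161.4]
ee_rot: [1.0, 0.0, 0.0, 0.0]
contact_force: [1.9, 0.3, 0.1]
gripper_width: -0.2
grasp_force: 0.8
```

>>> jog_arm([
  [0,[-0.08,-0.07,0],[0,0,0]],
  [0,[-0.15,-0.15,0],[0,0,0]],
  [0,[-0.2,-0.24,0],[0,0,0]],
  [0,[-0.24,-0.34,0],[0,0,0]],
  [0,[-0.26,-0.45,0],[0,0,0]],
  [0,[-0.27,-0.55,0],[0,0,0]],
  [0,[-0.26,-0.66,0],[0,0,0]],
  [0,[-0.24,-0.76,0],[0,0,0]],
  [0,[-0.19,-0.86,0],[0,0,0]],
  [0,[-0.14,-0.95,0],[0,0,0]],
])

```text
clock: 16.12
position: [522.9, 79.8, 161.1]
ee_rot: [1.0, 0.0, -0.0, 0.0]
contact_force: [0.2, -1.9, 0.8]
gripper_width: -0.5
grasp_force: 0.7
```

>>> jog_arm([
  [0,[0.07,-0.08,0],[0,0,0]],
  [0,[0.15,-0.15,0],[0,0,0]],
  [0,[0.24,-0.2,0],[0,0,0]],
  [0,[0.34,-0.24,0],[0,0,0]],
  [0,[0.45,-0.26,0],[0,0,0]],
  [0,[0.55,-0.27,0],[0,0,0]],
  [0,[0.66,-0.26,0],[0,0,0]],
  [0,[0.76,-0.24,0],[0,0,0]],
  [0,[0.86,-0.19,0],[0,0,0]],
  [0,[0.95,-0.14,0],[0,0,0]],
])

```text
clock: 17.38
position: [618.3, 93.0, 161.2]
ee_rot: [1.0, 0.0, -0.0, -0.0]
contact_force: [-3.1, 0.8, 1.7]
gripper_width: -0.1
grasp_force: 0.8
```

>>> jog_arm([
  [0,[0.08,0.07,0],[0,0,0]],
  [0,[0.15,0.15,0],[0,0,0]],
  [0,[0.2,0.24,0],[0,0,0]],
  [0,[0.24,0.34,0],[0,0,0]],
  [0,[0.26,0.45,0],[0,0,0]],
  [0,[0.27,0.55,0],[0,0,0]],
  [0,[0.26,0.66,0],[0,0,0]],
  [0,[0.24,0.76,0],[0,0,0]],
  [0,[0.19,0.86,0],[0,0,0]],
  [0,[0.14,0.95,0],[0,0,0]],
])

```text
clock: 18.62
position: [631.7, -2.3, 161.5]
ee_rot: [1.0, 0.0, 0.0, -0.0]
contact_force: [0.5, 2.1, -0.3]
gripper_width: -0.6
grasp_force: 0.7
```

>>> jog_arm([
  [0,[-0.07,0.08,0],[0,0,0]],
  [0,[-0.15,0.15,0],[0,0,0]],
  [0,[-0.24,0.2,0],[0,0,0]],
  [0,[-0.34,0.24,0],[0,0,0]],
  [0,[-0.45,0.26,0],[0,0,0]],
  [0,[-0.55,0.27,0],[0,0,0]],
  [0,[-0.66,0.26,0],[0,0,0]],
  [0,[-0.76,0.24,0],[0,0,0]],
  [0,[-0.86,0.19,0],[0,0,0]],
  [0,[-0.95,0.14,0],[0,0,0]],
])

```text
clock: 19.88
position: [536.4, -15.6, 161.5]
ee_rot: [1.0, 0.0, 0.0, 0.0]
contact_force: [3.1, 0.6, -0.2]
gripper_width: -0.3
grasp_force: 0.8
```

>>> jog_arm([
  [0,[0.03,0.02,0],[0,0,0]],
  [0,[0.03,0.02,0],[0,0,0]],
  [0,[0.03,0.02,-0.2],[0,0,0]],
  [0,[0.03,0.02,-0.6],[0,0,0]],
  [0,[0.03,0.02,-1],[0,0,0]],
  [0,[-0.4,-0.2,-1],[0,0,0]],
  [0,[-0.7,-0.4,-1],[0,0,0]],
  [0,[-0.7,-0.4,-1],[0,0,0]],
  [0,[-0.7,-0.4,-1],[0,0,0]],
])

```text
clock: 21.0
position: [467.2, 24.1, 261.4]
ee_rot: [1.0, 0.0, 0.0, 0.0]
contact_force: [-0.1, 0.1, 0.3]
gripper_width: -0.5
grasp_force: 0.0
```

```bash
python3 look.py w3; python3 -c "
from bench import *
import cv2
cv2.imwrite('pics/t3.png',get_image('top')['img'][:,:,::-1])"
```

```text
[467.2  24.1 261.4] disc z 150.48895377363152
hub [177.16668279 178.82428165 179.92274961] (array([577.50878298,  38.67615121]), np.float64(18.906421008877874))
cup [169.97893206 174.29447799 175.47433048] [549.06943624 -22.87873331] 32.52956826557723 ang -114.74714862924309 dist 67.91585307019257
```

View pics/t3.png

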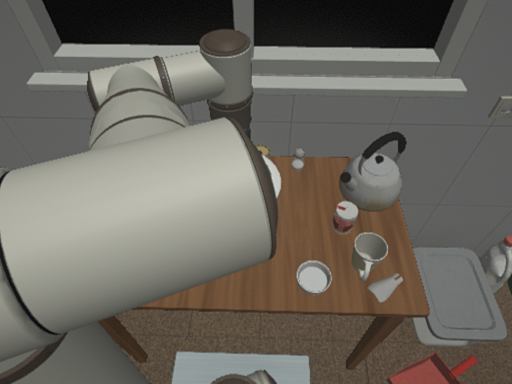

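The top view shows the visible bystanders where they were. From the wrist camera, the hub hasn't moved, the lid is home, and the cup ended about 78° past two full turns.

```bash
python3 -c "
from bench import *
print(job_done())"
```

```text
the job is handed in; nothing more can be done
None
```

The job is handed in: the lid is pressed fully home, the crank was turned clockwise by its cup about 2.2 turns, the spinner has not moved, and the hand is clear of everything.

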